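# Draw the tray out from under the curing hood with the hook

## Robot

A 6-joint arm with a two-finger parallel gripper is mounted at the origin on the work surface. World frame = base frame: x ahead of the robot, y to its left, z up, the work surface at z = 0. Lengths are in mm, angles in rad, forces in N, time in s.
With the tool pointing down it reaches from about 350 to 875 mm from the base axis. Payload 4.2 kg.
Tool frame: the origin (TCP) lies at the very end of the fingers, on their centre line; the grasp point (between the pads) lies 19 mm behind it; z points along the fingers, y is the line along which they close (so a half turn about z gives the same grasp; the last joint's range is limited). The gripper opens to 85 mm and grips with 20 to 120 N. Pads are 22 mm wide; open, the fingers measure 114 mm over their backs; the gripper's body (76 mm by 85 mm) begins 54 mm behind the grasp point. The pads swing forward as they close: fully open they stand 13 mm farther back than shut.
Start: joints at [1.484, 0.385, 0.008, 0, -1.194, -0.259], TCP at [211.811, 587.993, 231.312] pointing down, gripper open.
Joint ranges: [-3.14, 3.14], [-1.21, 2.06], [-1.07, 1.41], [-3.16, 2.05], [-2.99, -0.16], [-3.1, 3.1]. Speed limits (rad/s): [2.79, 2.79, 3.14, 3.14, 3.14, 3.14].

## Interface

Orientations are given as a unit quaternion [x, y, z, w].
In Python, from bench import read_state, get_image, get_calibration, job_done gives the robot as it stands.
- The arm moves only by the shell command python3 -m creep 'ROWS'. ROWS is a JSON object of lists of equal length, an entry for each row: "translation": the shift along the world's x, y, z in cm, a list of three; "delta_rot": the turn, a rotation vector about the world's x, y, z in degrees, a list of three; "hand": the finger opening in cm, from 0 to 8.54. A call has 1 to 8 rows; each row is the pose to reach, as a shift and turn from the pose commanded when the call began; what a row does not reach only later rows make up. A row lasts 1/8 s, in which the tool goes at most 62.5 mm and 10.7 degrees, less where a joint would pass 70% of its speed; a pose out of reach is approached as far as the arm can. A call with a gripper value outside its range is refused whole. The fingers move at their own pace and stop on an object; the grip force is fixed at half the most. Time passes only in rows, so rows that repeat a pose let the fingers close. It gives the time, the measured TCP pose, the force, the opening and the grip force at its end, in the units of the state.
- read_state(): the state, without advancing time (a new reading comes with each control period).
- get_image(name): name is "side" or "top"; returns (picture, depth): 384x512x3 uint8, red, green, blue; 384x512 float32, mm along the optical axis (not along the pixel's ray), 0 where there is no reading.
- get_calibration(name): a dict with "intrinsics" (3x3 intrinsics, pixels), "dist" ([k1, k2, p1, p2, k3] as OpenCV has them; the pictures are not rectified), "xyz" and "attitude" of the camera in the world. Camera axes: x right, y down, z forward; pixel columns grow to the right and rows downward; lengths in mm; the calibration is good to about 2 mm. A picture is of the moment at which its call begins. get_calibration takes no time and is no camera call.
- job_done(): hands the job in; it is judged then, once.
The state is a dict: "clock": time; "joints": joint angles; "joint_vel": joint speeds; "joint_efforts": joint torques, N m; "position": TCP position; "ee_rot": TCP orientation; "contact_force": force on the tool from outside, world axes, zero at the start; "wrist_torque": the same for the moment, N m; "gripper_width": finger opening in mm; "grasp_force": force on a finger pad.
Only numpy, scipy, OpenCV 4.12 (cv2) and the standard library are available. Lean on these libraries where they do the work, as an engineer would, in place of code of your own. Each camera call takes 0.05 s, during which the arm holds its last target. There are 200 camera calls.

## Task

The glaze on the little pots under the low lamp hood is still sticky, so keep the hand off the pots and their tray: take the hook from its rest, pass its down-turned end through the eye on the tray's tab, and gently draw the tray along its rails until it is completely out from under the roof but still wholly on its board between the rails, with every pot still standing in it. Then lift the hook out and lay it back in its rest, level and lengthwise in the notches and about centred as you found it. Leave the other things on the desk where they are.

Things in the scene. Friction and masses are not known exactly. Their poses are not given: they have to be found in the camera images.
- hood: Low curing-lamp hood, fixed: plywood base board 6 mm thick (x -220 to 130 mm, y -95 to 95) with two aluminium rails along x, 146 apart, 14 high above it, a back stop at x 121, and a grey roof plate (x -20 to 130, underside 66 and top 80 above the table) on four corner posts over its far part. Origin on the table under the roof; x points from the open front into the hood, z up.
- roof_edge (a point): Middle of the roof's front lower edge (hood frame x -20, y 0, z 66 mm).
- tray: Flat steel tray 110 (x) x 140 (y) mm, rim 18 high, floor 4 thick, about 0.35 kg, lying on the board between the rails, at first under the roof. Origin at the centre of its underside; x points into the hood. A tab 16 wide at its front (-x) rim ends in a flat ring, the eye, which sticks out in front of the roof.
- eye (a point): Centre of the tray's eye: a level ring with a vertical round hole 16 mm across, 28 mm outside, 6 mm thick; 100 mm in front (-x) of the tray's origin and 15 mm above its underside (ring underside 12, top 18 mm above the board).
- hook: Hook tool, 0.11 kg: square wooden handle 20 x 20 mm, 180 long (x -110 to 70), then a 6 mm steel rod straight ahead to x 130, where it turns straight down to z -50. Origin on the handle's centreline near the balance point; x runs towards the rod, z up. It lies level in its rest; grip it at the origin, between the two saddles.
- hook_tip (a point): Lower end of the hook's down-turned rod (hook frame x 130, y 0, z -50 mm).
- rest: Wooden rest for the hook, fixed: foot 100 x 56 mm and two upright saddles 12 thick at x -40 and 40, each with a notch 30 wide, 14 deep, floor 55 above the table (saddle tops 69). Origin at the centre of the underside; the hook lies along its x, the hook's origin 65 mm above this origin.
- vase: Small terracotta vase, 30 mm across (foot 24), 44 tall, standing loose on the tray; origin at the centre of its underside.
- bell: Small terracotta bell shape, 28 mm across at the foot, 40 tall, standing loose on the tray; origin at the centre of its underside.
- cup: Small terracotta beaker shape, 30 mm across at the top (foot 22), 34 tall, standing loose on the tray; origin at the centre of its underside.
- paint_a: Bystander: dark round paint bottle, 40 mm across, 110 tall; origin at the centre of its underside.
- paint_b: Bystander: amber round paint bottle, 44 mm across, 120 tall; origin at the centre of its underside.
- cutter: Bystander: thin steel ring-shaped clay cutter, 40 mm across, 22 tall, on the table; origin at the centre of its underside.
- mug: Bystander: white mug, 72 mm across, 85 tall; origin at the centre of its underside.
Mind the look-alikes: they are no part of the job. Leave any blue or yellow look-alike of the rest alone.

How it is judged (in metres and radians):
On the way, in this order (a step that is already met when the one before it is completed fails the run):
1. the hook's end is down through the tray's eye, the tray still under the roof (horizontal distance between hook_tip and eye below 0.009 m and z of hook_tip in the frame of eye below -0.003 m and x of tray in the frame of hood above -0.02 m), for 0.2 s.
2. the tray has been drawn clear of the roof with the hook still through its eye (x of tray in the frame of hood between -0.167 and -0.075 m and y of tray in the frame of hood between -0.008 and 0.008 m and z of tray in the frame of hood between 0.002 and 0.01 m and angle between tray's own z axis and vertical below 0.05 rad and horizontal distance between hook_tip and eye below 0.012 m and z of hook_tip in the frame of eye below 0 m), for 0.2 s.
At the end, for the whole second after the job is handed in: Tray flat on its board between the rails, wholly clear of the roof, its front edge not past the board (tray origin 75 to 167 mm before the hood origin); all pots upright (0.2 rad) in it; hook level in both notches of its rest, within 25 mm of centred, either way round; all at rest (x of tray in the frame of hood between -0.167 and -0.075 m and y of tray in the frame of hood between -0.008 and 0.008 m and z of tray in the frame of hood between 0.002 and 0.01 m and angle between tray's own z axis and vertical below 0.05 rad and angle between each of vase, bell, cup's own z axis and vertical below 0.2 rad and x of vase in the frame of tray between -0.055 and 0.055 m and y of vase in the frame of tray between -0.07 and 0.07 m and z of vase in the frame of tray between -0.002 and 0.012 m and x of bell in the frame of tray between -0.055 and 0.055 m and y of bell in the frame of tray between -0.07 and 0.07 m and z of bell in the frame of tray between -0.002 and 0.012 m and x of cup in the frame of tray between -0.055 and 0.055 m and y of cup in the frame of tray between -0.07 and 0.07 m and z of cup in the frame of tray between -0.002 and 0.012 m and x of hook in the frame of rest between -0.025 and 0.025 m and y of hook in the frame of rest between -0.009 and 0.009 m and z of hook in the frame of rest between 0.059 and 0.07 m and angle between the x axis of hook and the x axis of rest, either way round below 0.25 rad and angle between hook's own z axis and vertical below 0.25 rad and linear speed of each of tray, hook, vase, bell, cup below 0.01 m/s); the robot touches nothing.
It fails at once if the hand or arm touches the tray (contact force between any of the fingers, the arm and tray above 0.5 N).
It fails at once if a pot is touched by the hand or arm (contact force between any of the fingers, the arm and vase above 0.3 N or contact force between any of the fingers, the arm and bell above 0.3 N or contact force between any of the fingers, the arm and cup above 0.3 N).
It fails at once if a pot is tipped over (angle between any of vase, bell, cup's own z axis and vertical above 0.6 rad).
It fails at once if a bystander is pushed more than 20 mm (distance of any of paint_a, paint_b, cutter, mug from where it was at the start of the episode above 0.02 m).
It also fails if it takes over 58 s, if anything falls off the work surface, if the arm or the gripper's body presses on something with over 40 N, if the wrist force passes 120 N, or if a joint passes its speed limit or range.

## Working session

There is one attempt and no reset: what is moved stays moved. The work goes in short steps, Python scripts to look and compute and a shell command to move; the robot and the scene stay as the last step left them, time stands still between calls to the robot, and variables do not carry over. Pictures are saved under pics/ and viewed, at most 11 in all, crops included, and the job is handed in when it is done.

```bash
mkdir -p pics; cat > h.py <<'E'
import numpy as np, cv2
from scipy.spatial.transform import Rotation as R
from bench import *
E
python3 - <<'E'
from h import *
for n in("side","top"):
    im,d=get_image(n); c=get_calibration(n); print(n,c)
    np.savez(f"{n}0.npz",im=im,d=d)
    cv2.imwrite(f"pics/{n}0.png",cv2.resize(im[:,:,::-1],(800,600)))
print(read_state())
E
```

```text
side {'intrinsics': array([[370.10028541,   0.        , 259.41852675],
       [  0.        , 370.10028541, 189.38661514],
       [  0.        ,   0.        ,   1.        ]]), 'dist': array([-0.00819344,  0.        ,  0.        ,  0.        ,  0.        ]), 'xyz': array([409.49085741, 855.26941259, 652.66506852]), 'attitude': array([-0.04280593,  0.87910383, -0.47338653,  0.03534562])}
top {'intrinsics': array([[366.1450317 ,   0.        , 253.54519958],
       [  0.        , 366.1450317 , 187.14999884],
       [  0.        ,   0.        ,   1.        ]]), 'dist': array([-0.04878,  0.     ,  0.     ,  0.     ,  0.     ]), 'xyz': array([ 463.57227327,  -40.22649551, 1148.92330229]), 'attitude': array([-0.70077251,  0.71295277, -0.01755894,  0.01754757])}
{'clock': 0.1, 'joints': array([ 1.48361315e+00,  3.85472800e-01,  6.74951004e-03, -4.26727114e-04,
       -1.19401768e+00, -2.58569354e-01]), 'joint_vel': array([-0.00022125, -0.00139039,  0.00347554,  0.00284228,  0.00068286,
       -0.00037249]), 'joint_efforts': array([-3.75528344e-06, -3.93322349e+01,  1.88927221e+01,  4.19783235e+00,
       -2.61026958e-03,  5.95421952e-06]), 'position': array([211.64181345, 587.51006465, 230.33127176]), 'ee_rot': array([ 9.85080053e-01, -1.72093883e-01, -1.14373541e-04,  9.85728985e-04]), 'contact_force': array([0.51229494, 0.67090488, 0.46402591]), 'wrist_torque': array([-0.00505291, -0.0161211 , -0.03268537]), 'grasp_force': 0.0, 'gripper_width': 85.1268495752202}
```

View pics/side0.png

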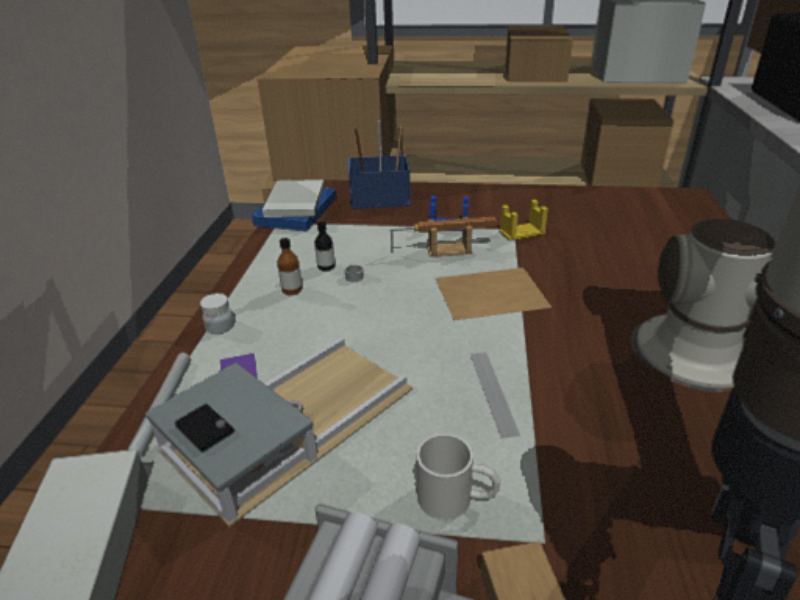

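View pics/top0.png

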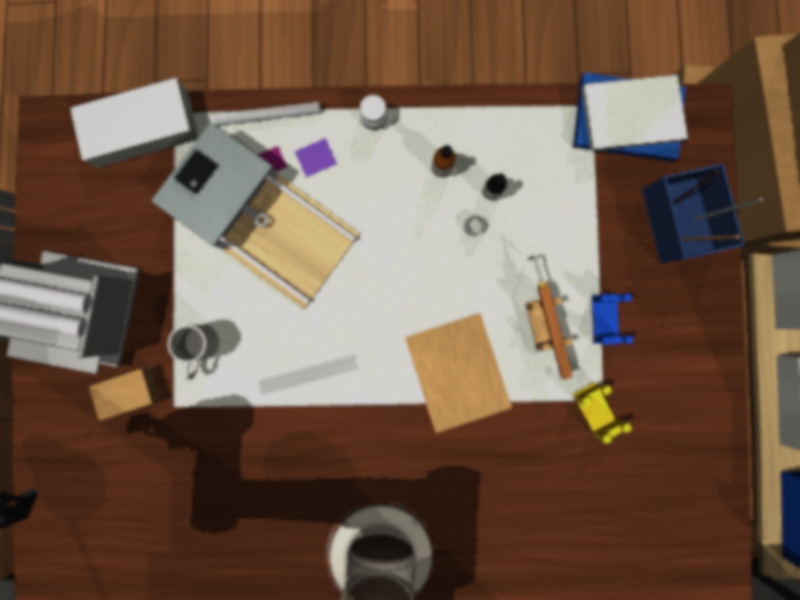

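The side view shows the hood at (240,430), its eye at (295,407), and the hook lying in the natural-wood rest at (450,235), beside blue and yellow decoys. In the top view the roof is at (215,185), the eye at (262,220) and the hook runs from (540,258) to (567,375), with its rod pointing up.

```bash
cat >> h.py <<'E'
def load(n,t): z=np.load(f"{n}{t}.npz"); return z["im"],z["d"]
def snap(n,t):
    im,d=get_image(n); np.savez(f"{n}{t}.npz",im=im,d=d); return im,d
def rays(n,uv):
    c=get_calibration(n); p=cv2.undistortPoints(np.asarray(uv,float).reshape(-1,1,2),c["intrinsics"],c["dist"]).reshape(-1,2)
    return c["xyz"],R.from_quat(c["attitude"]).as_matrix(),np.c_[p,np.ones(len(p))]
def plane(n,uv,z):
    o,M,r=rays(n,uv); w=r@M.T; return o+w*((z-o[2])/w[:,2])[:,None]
def cloud(n,d):
    h,w=d.shape; g=np.stack(np.meshgrid(np.arange(w),np.arange(h)),-1).reshape(-1,2)
    o,M,r=rays(n,g); P=o+(r*d.reshape(-1,1))@M.T; P[d.ravel()==0]=np.nan; return P.reshape(h,w,3)
def tri(uvs,uvt):
    A=np.zeros((3,3));b=np.zeros(3)
    for n,uv in(("side",uvs),("top",uvt)):
        o,M,r=rays(n,[uv]); w=M@r[0]; w/=np.linalg.norm(w); Q=np.eye(3)-np.outer(w,w); A+=Q;b+=Q@o
    return np.linalg.solve(A,b)
def rect(n,m):
    ys,xs=np.nonzero(m); return cv2.minAreaRect(np.c_[xs,ys].astype(np.float32)),len(xs)
E
python3 - <<'E'
from h import *
np.set_printoptions(precision=1,suppress=True)
for n in("top","side"):
    im,d=load(n,0); P=cloud(n,d); z=P[...,2]
    hsv=cv2.cvtColor(im,cv2.COLOR_RGB2HSV); s=.64
    print(n,"table z",np.nanmedian(P[230:250,180:220,2] if n=="top" else P[225:235,220:240,2]))
    # handle: saturated orange
    box=np.zeros(z.shape,bool)
    if n=="top": box[160:250,325:375]=1
    else: box[125:170,240:325]=1
    hm=box&(z>66)&(z<90)&(hsv[...,1]>140)
    p=P[hm]; print("handle",hm.sum(),p.mean(0),p.min(0),p.max(0),np.nanmedian(p[:,2]))
    c,sz,a=cv2.minAreaRect(p[:,:2].astype(np.float32)); print(c,sz,a); print(cv2.boxPoints((c,sz,a)))
    lm=box&(z>5)&~hm
    if n=="top":
        box=np.zeros(z.shape,bool); box[70:165,90:185]=1
        rm=box&(z>72)&(z<90); p=P[rm]; r=cv2.minAreaRect(p[:,:2].astype(np.float32)); print("roof",np.median(p[:,2]),r);print(cv2.boxPoints(r))
        print("eye region z"); print(z[130:152,155:182].round(0).astype(int))
    a=im[115:215,90:245] if n=="top" else im[120:180,230:360]
    cv2.imwrite(f"pics/{n}z0.png",cv2.resize(a[:,:,::-1],None,fx=5,fy=5,interpolation=2))
im,d=load("side",0)
t,_=load("top",0); 
A=cv2.resize(im[235:300,150:280],(780,390),interpolation=2); B=cv2.resize(t[155:250,320:385][:,::],(260,380)); B=cv2.copyMakeBorder(B,0,10,0,0,0)
C=cv2.resize(t[125:190,135:235],(600,390))
# compose: top row side-eye, bottom none
cv2.imwrite("pics/c1.png",np.vstack([cv2.resize(np.hstack([cv2.resize(im[235:300,150:280],(520,260),interpolation=2),cv2.resize(t[155:220,320:390],(280,260),interpolation=2)]),(800,260)),np.hstack([cv2.resize(t[115:180,140:230],(450,325),interpolation=2),cv2.resize(im[125:175,240:294],(350,325),interpolation=2)])])[:,:,::-1])
E
```

```text
top table z 2.2339554367138135
handle 401 [ 442.9 -335.9   75.2] [ 353.5 -362.7   66.4] [ 527.5 -296.5   84.3] 75.43869164265993
(439.29693603515625, -329.4144592285156) (178.9964141845703, 43.470706939697266) 12.649385452270508
[[ 347.2 -327.8]
 [ 356.7 -370.2]
 [ 531.4 -331. ]
 [ 521.9 -288.6]]
roof 80.90023576016915 ((732.770263671875, 308.82659912109375), (155.41871643066406, 191.7255096435547), 53.39007568359375)
[[609.5 303.6]
 [763.4 189.3]
 [856.1 314. ]
 [702.2 428.4]]
eye region z
[[                  82                   81                   22
                    15                    8                    5
                    11                    8                    7
                     4                    8                    6
                     8                    7                   10
                     5                    5                    8
                    10                    8                    4
                     5                    7                    7
                     6                   10                    5]
 [                
[... 11944 characters left out ...]
               10
                     3                    9                    7
                     6                    8                    7
                     8                    9                    7
                    11                    9                    8
                     7                    6                    8]]
side table z 4.506848542449973
handle 154 [ 436.9 -354.9   71.3] [ 320.8 -484.3   66. ] [ 526.7 -303.9   75.8] 71.91948545812517
(421.2105712890625, -386.2620544433594) (193.523681640625, 186.17962646484375) 81.28189086914062
[[ 314.5 -467.8]
 [ 498.6 -496. ]
 [ 527.9 -304.7]
 [ 343.9 -276.5]]<stdin>:18: RuntimeWarning: invalid value encountered in cast
```

View pics/c1.png

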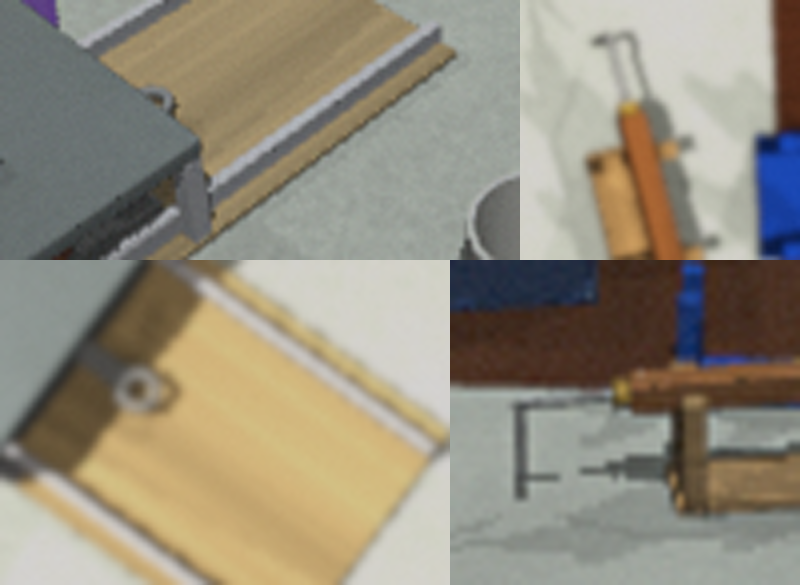

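Zoomed, the eye ring is clear in the top view at about (167,141) and partly seen in the side view at (189,260). The rod elbow is at side (251,147) and its tip at side (251,161), top (339,165).

```bash
python3 - <<'E'
from h import *
np.set_printoptions(precision=1,suppress=True)
im,d=load("top",0); P=cloud("top",d); z=P[...,2]; hsv=cv2.cvtColor(im,cv2.COLOR_RGB2HSV)
def big(m):
    n,l,s,_=cv2.connectedComponentsWithStats(m.astype(np.uint8)); return l==1+np.argmax(s[1:,4])
box=np.zeros(z.shape,bool); box[170:250,325:375]=1
print("hsv handle/rest",hsv[210,353],hsv[207,345])
m=big(box&(z>69)&(z<83)&(hsv[...,1]>165)); ys,xs=np.nonzero(m)
w=plane("top",np.c_[xs,ys],75)[:,:2]; r=cv2.minAreaRect(w.astype(np.float32)); print("handle",m.sum(),np.median(z[m]),r)
vx,vy,x0,y0=cv2.fitLine(w.astype(np.float32),cv2.DIST_HUBER,0,.01,.01).ravel(); u=np.array([vx,vy])*np.sign(vx)
t=(w-[x0,y0])@u; e=np.percentile(t,[.7,99.3]); print("yaw",np.degrees(np.arctan2(u[1],u[0])),"ends",[x0,y0]+np.outer(e,u),e[1]-e[0])
print("origin est (mid+20)",[x0,y0]+u*(e.mean()+20))
# eye
box[:]=0; box[132:147,157:173]=1
m=(box&(z>16)&(z<40)).astype(np.uint8)
cs,h=cv2.findContours(m,cv2.RETR_CCOMP,cv2.CHAIN_APPROX_NONE)
for c,hh in zip(cs,h[0]):
    if hh[3]>=0 and len(c)>6: uv=c.reshape(-1,2).mean(0); print("hole",uv,plane("top",[uv],24))
print("eye tri",tri((189,260),uv) if 1 else 0)
print("tip tri",tri((250.8,161.5),(339.3,165.2)),"elbow",tri((250.8,146.8),(344,164.5)))
# board axis: rails z ~20
box[:]=0; box[115:200,135:235]=1
g=(z>-50)&box&(hsv[...,0]>12)&(hsv[...,0]<28)&(hsv[...,1]>70)&(z<16)
g=big(g); ys,xs=np.nonzero(g); w=plane("top",np.c_[xs,ys],6)[:,:2]; r=cv2.minAreaRect(w.astype(np.float32)); print("board inner",r,cv2.boxPoints(r))
E
```

```text
hsv handle/rest [ 13 177 166] [ 17 135 189]
handle 314 75.82315975947711 ((441.6086120605469, -336.55206298828125), (176.21632385253906, 18.859155654907227), 12.9866304397583)
yaw 13.473573 ends [[ 357.5 -356.4]
 [ 525.  -316.2]] 172.23052730039726
origin est (mid+20) [ 460.7 -331.6]
hole [166.8 140.8] [[668.3 226.3  24. ]]
eye tri [665.9 226.   22.8]
tip tri [ 584.3 -313.3   -1.4] elbow [ 581.1 -313.3   58.2]
board inner ((632.68310546875, 175.90809631347656), (217.677490234375, 142.9234161376953), 53.059844970703125) [[510.2 131.9]
 [624.4  46. ]
 [755.2 220. ]
 [641.  305.8]]
```

```bash
python3 -m creep '{"translation":[[21,-46,3],[21,-46,3],[21,-46,3],[21,-46,3],[21,-46,3],[21,-46,3],[21,-46,3],[21,-46,3]],"delta_rot":[[0,0,-80],[0,0,-80],[0,0,-80],[0,0,-80],[0,0,-80],[0,0,-80],[0,0,-80],[0,0,-80]],"hand":[6,6,6,6,6,6,6,6]}'; python3 -c "
from h import *
s=read_state();print(s['joints'],R.from_quat(s['ee_rot']).as_matrix()[:,0])"
```

```text
clock: 1.1
position: [419.3, 132.0, 261.1]
ee_rot: [-0.643, 0.766, 0.0, 0.0]
contact_force: [1.3, 1.1, 0.1]
gripper_width: 60.0
grasp_force: 0.0
[ 6.76924669e-01  3.86036893e-02 -3.66691533e-01 -1.14366149e-04
 -1.16522858e+00 -8.50924651e-01] [-1.73167713e-01 -9.84892313e-01 -2.74199950e-04]
```

```bash
python3 -m creep '{"translation":[[4.1,-46.3,-6],[4.1,-46.3,-6],[4.1,-46.3,-6],[4.1,-46.3,-6],[4.1,-46.3,-6],[4.1,-46.3,-6],[4.1,-46.3,-6],[4.1,-46.3,-6]],"delta_rot":[[0,0,-66.7],[0,0,-66.7],[0,0,-66.7],[0,0,-66.7],[0,0,-66.7],[0,0,-66.7],[0,0,-66.7],[0,0,-66.7]],"hand":[6,6,6,6,6,6,6,6]}'; python3 - <<'E'
from h import *
s=read_state();print(s['joints'],s['position'],R.from_quat(s['ee_rot']).as_euler('xyz',degrees=True))
im,d=snap("side",1); t,_=snap("top",1)
cv2.imwrite("pics/c2.png",np.hstack([cv2.resize(im[70:190,210:350],(400,343),interpolation=2),cv2.resize(t[130:260,290:420],(343,343),interpolation=2)])[:,:,::-1])
E
```

```text
clock: 2.1
position: [459.3, -331.7, 199.5]
ee_rot: [-0.116, 0.993, 0.0, -0.001]
contact_force: [-0.6, 0.0, 0.0]
gripper_width: 60.2
grasp_force: 0.0
[-3.39564391e-01  3.12024139e-01 -1.84794955e-01 -6.15859067e-05
 -1.07610153e+00 -9.99033324e-01] [ 459.32580063 -331.71544497  199.4721241 ] [ 1.79931530e+02 -1.00675920e-01 -1.66697618e+02]
```

View pics/c2.png

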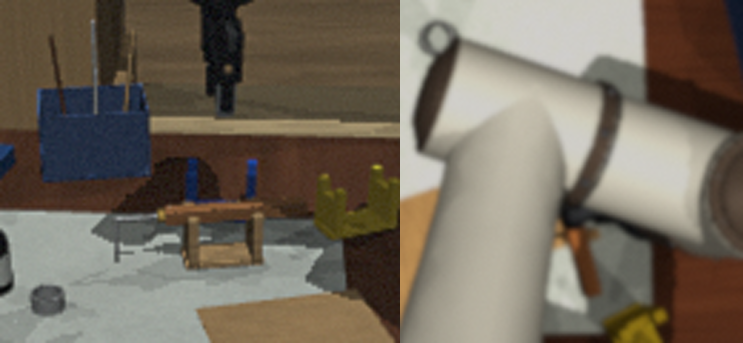

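The gripper is centred over the hook in the side view: fingers at column 225, saddles at 192 and 257. I'm descending now and will then grip.

```bash
python3 -m creep '{"translation":[[0.1,0,-5],[0.1,0,-10],[0.1,0,-13],[0.1,0,-15.3],[0.1,0,-15.3],[0.1,0,-15.3]],"delta_rot":[[0,0,0],[0,0,0],[0,0,0],[0,0,0],[0,0,0],[0,0,0]],"hand":[6,6,6,6,6,6]}' && python3 -m creep '{"translation":[[0,0,0],[0,0,0],[0,0,0],[0,0,0],[0,0,0],[0,0,0]],"delta_rot":[[0,0,0],[0,0,0],[0,0,0],[0,0,0],[0,0,0],[0,0,0]],"hand":[1.5,1.5,1.5,1.5,1.5,1.5]}'
```

```text
clock: 2.95
position: [461.8, -328.9, 48.9]
ee_rot: [-0.118, 0.993, -0.0, 0.001]
contact_force: [-0.0, 0.4, 0.3]
gripper_width: 60.4
grasp_force: 0.0
clock: 3.7
position: [461.9, -329.5, 49.2]
ee_rot: [-0.118, 0.993, -0.001, 0.001]
contact_force: [-0.3, 0.6, 6.3]
gripper_width: 18.9
grasp_force: 59.4
```

```bash
python3 -m creep '{"translation":[[0,0,2],[0,0,5],[0,0,8],[0,0,11],[0,0,14],[0,0,15],[0.5,-0,15],[1,3,15]],"delta_rot":[[0,0,0],[0,0,0],[0,0,0],[0,0,0],[0,0,0],[0,0,0],[0,0,0],[0,0,3]],"hand":[1.5,1.5,1.5,1.5,1.5,1.5,1.5,1.5]}' && python3 -m creep '{"translation":[[1.5,5,0],[3,10,0],[4.5,16,0],[6,22,0],[7.5,27,0],[8.5,31,0],[9,33,0],[9,33,0]],"delta_rot":[[0,0,5],[0,0,10],[0,0,15],[0,0,20],[0,0,25],[0,0,31],[0,0,36.7],[0,0,36.7]],"hand":[1.5,1.5,1.5,1.5,1.5,1.5,1.5,1.5]}'
python3 - <<'E'
from h import *
s=read_state();print(s['joints'],s['position'],R.from_quat(s['ee_rot']).as_euler('xyz',degrees=True),s['gripper_width'])
im,d=snap("side",2); t,_=snap("top",2)
cv2.imwrite("pics/c3.png",np.hstack([cv2.resize(im[120:300,130:370],(400,300),interpolation=2),cv2.resize(t[100:250,130:330],(400,300),interpolation=2)])[:,:,::-1])
E
```

```text
clock: 4.7
position: [470.6, -299.3, 195.7]
ee_rot: [-0.143, 0.99, 0.001, -0.001]
contact_force: [0.2, 0.6, -0.0]
gripper_width: 19.1
grasp_force: 58.8
clock: 5.7
position: [560.6, 32.4, 195.7]
ee_rot: [-0.448, 0.894, 0.001, -0.002]
contact_force: [-1.1, -0.1, -1.8]
gripper_width: 18.8
grasp_force: 58.8
[ 3.45934736e-01  3.07912660e-01 -2.00890843e-01 -6.38682638e-04
 -1.06574705e+00 -9.86318586e-01] [560.63888283  32.38419955 195.67222254] [ 1.79854658e+02 -1.61764846e-01 -1.26708853e+02] 18.82965295072849
```

View pics/c3.png

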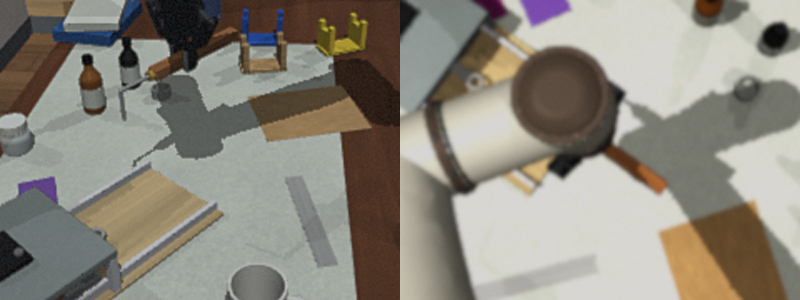

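```bash
python3 -m creep '{"translation":[[1,3,0],[2,6,0],[2.9,9,-2],[2.9,9,-5],[2.9,9,-8],[2.9,9,-10.5],[2.9,9,-11.6],[2.9,9,-11.6]],"delta_rot":[[0,0,0],[0,0,0],[0,0,0],[0,0,0],[0,0,0],[0,0,0],[0,0,0],[0,0,0]],"hand":[1.5,1.5,1.5,1.5,1.5,1.5,1.5,1.5]}'
python3 - <<'E'
from h import *
s=read_state();print(s['joints'],s['position'],R.from_quat(s['ee_rot']).as_euler('xyz',degrees=True),s['gripper_width'])
im,d=snap("side",3); t,_=snap("top",3)
cv2.imwrite("pics/c4.png",np.hstack([cv2.resize(im[210:285,170:245],(450,450),interpolation=2),cv2.resize(t[120:178,142:185],(334,450),interpolation=2)])[:,:,::-1])
E
```

```text
clock: 6.8
position: [589.8, 120.1, 81.3]
ee_rot: [-0.447, 0.894, -0.0, -0.001]
contact_force: [-0.9, -0.3, -0.7]
gripper_width: 19.3
grasp_force: 58.8
[ 4.69629592e-01  4.89388017e-01 -2.37229593e-01  1.47673176e-04
 -8.45921595e-01 -1.11338336e+00] [589.81886908 120.09515044  81.28965964] [ 1.79961573e+02 -9.23868959e-02 -1.26878728e+02] 19.34079057406372
```

View pics/c4.png

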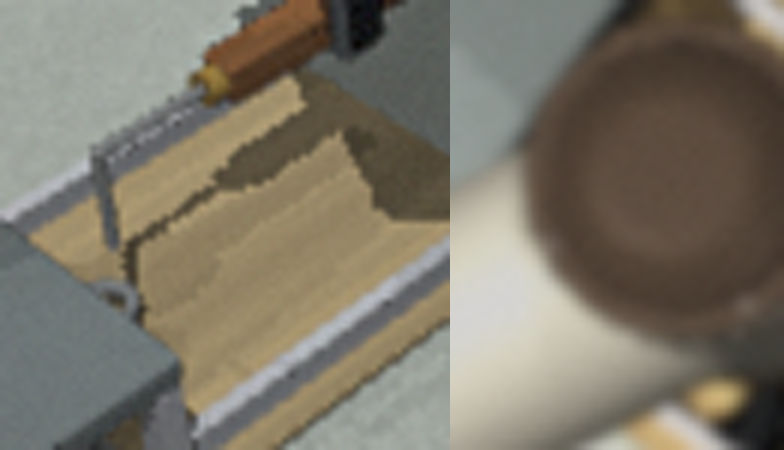

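The side view shows the hook's elbow at (187,237) and its tip at (189,251), above and slightly short of the ring at about (187.5,260.5). The wrist hides it from the top camera.

```bash
python3 - <<'E'
from h import *
np.set_printoptions(precision=1,suppress=True)
c=get_calibration("side");M=R.from_quat(c["attitude"]).as_matrix()
def proj(p): return cv2.projectPoints(np.array([p],float),cv2.Rodrigues(M.T)[0],-M.T@c["xyz"],c["intrinsics"],c["dist"])[0].ravel()
print("eye top->side px",proj((668.3,226.3,24)))
print("ring right/top edges predicted", [proj((668.3+14*np.cos(a),226.3+14*np.sin(a),24)) for a in np.radians(np.arange(0,360,45))])
u=np.array([np.cos(np.radians(53.2)),np.sin(np.radians(53.2))])
k=np.array([589.8,120.1])+130*u
print("tip kin",k,proj((*k,47)),"elbow",proj((*k,97)))
print("side tip",plane("side",[(189,251)],47),"elbow",plane("side",[(186.8,237)],97),"eye side",plane("side",[(187.5,260.6)],24))
im,_=load("side",3); im0,_=load("side",0)
hsv=im.astype(int)
# rod column centres per row: dark-grey vs. background diff
for r in range(238,252): 
    row=np.abs(im[r,180:200].astype(int)-im0[r,180:200]).sum(-1); w=np.where(row>60,row,0); print(r,(w*np.arange(180,200)).sum()/max(w.sum(),1),(w>0).sum())
E
```

```text
eye top->side px [186.9 259.6]
ring right/top edges predicted [array([181.2, 259.2]), array([181.7, 262.2]), array([185.3, 263.7]), array([189.8, 262.8]), array([192.5, 259.9]), array([191.9, 257. ]), array([188.4, 255.5]), array([184. , 256.5])]
tip kin [667.7 224.2] [186.1 251.9] elbow [183.3 235.9]
side tip [[661.6 220.4  47. ]] elbow [[658.5 227.4  97. ]] eye side [[665.8 229.6  24. ]]
238 185.8 2
239 185.0 1
240 188.0 1
241 187.49537037037038 2
242 187.09383378016085 3
243 187.1723237597911 3
244 187.18087855297156 3
245 190.9042207792208 4
246 192.93851944792974 6
247 192.21459227467813 6
248 192.49204864359214 7
249 191.58029556650246 7
250 190.49854227405248 7
251 190.53048780487805 5
```

```bash
python3 -m creep '{"translation":[[0.2,0.4,0],[0.4,0.9,-0.7],[0.4,0.9,-1.4],[0.4,0.9,-1.7],[0.4,0.9,-1.7],[0.4,0.9,-1.7]],"delta_rot":[[0,0,0],[0,0,0],[0,0,0],[0,0,0],[0,0,0],[0,0,0]],"hand":[1.5,1.5,1.5,1.5,1.5,1.5]}'
python3 - <<'E'
from h import *
s=read_state();print(s['position'],R.from_quat(s['ee_rot']).as_euler('xyz',degrees=True),s['gripper_width'])
im,d=snap("side",4)
cv2.imwrite("pics/c5.png",cv2.resize(im[225:275,165:225],(720,600),interpolation=cv2.INTER_CUBIC)[:,:,::-1])
E
```

```text
clock: 7.65
position: [594.2, 129.9, 65.0]
ee_rot: [-0.448, 0.894, -0.0, 0.0]
contact_force: [-0.4, 0.5, -0.9]
gripper_width: 19.0
grasp_force: 58.8
[594.17632512 129.92831402  65.01181268] [-1.79993494e+02  4.87428619e-03 -1.26814801e+02] 19.03300993764095
```

View pics/c5.png

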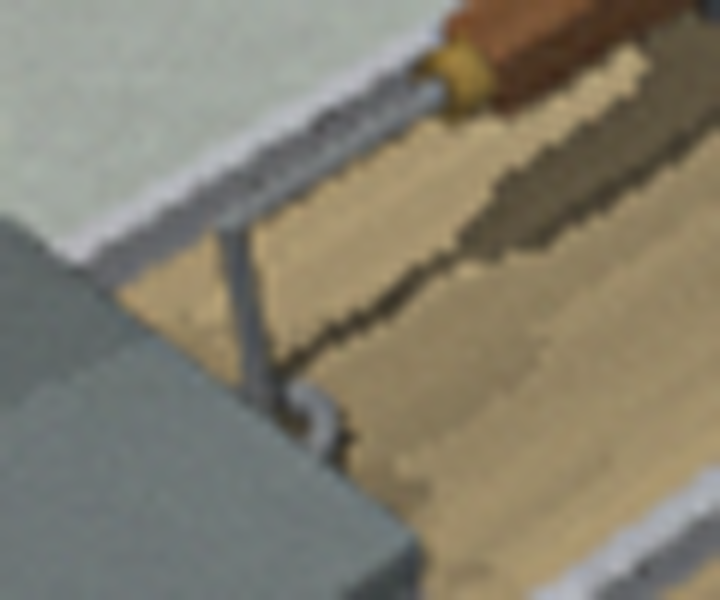

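The tip now appears at about (186.4,258), over the ring's centre at about (187.4,260.5), which the roof edge just hides. I'm lowering gently and watching the force.

```bash
python3 -m creep '{"translation":[[0,0,-0.3],[0,0,-0.6],[0,0,-0.9],[0,0,-1.1],[0,0,-1.1]],"delta_rot":[[0,0,0],[0,0,0],[0,0,0],[0,0,0],[0,0,0]],"hand":[1.5,1.5,1.5,1.5,1.5]}'
```

```text
clock: 8.32
position: [594.0, 129.9, 53.7]
ee_rot: [-0.448, 0.894, 0.0, -0.0]
contact_force: [0.9, 0.5, -0.7]
gripper_width: 19.1
grasp_force: 58.8
```

```bash
python3 -m creep '{"translation":[[0,0,-0.3],[0,0,-0.6],[0,0,-0.8],[0,0,-0.8]],"delta_rot":[[0,0,0],[0,0,0],[0,0,0],[0,0,0]],"hand":[1.5,1.5,1.5,1.5]}'
python3 - <<'E'
from h import *
s=read_state();print(s['position'],s['contact_force'],s['wrist_torque'])
im,d=snap("side",5)
cv2.imwrite("pics/c6.png",cv2.resize(im[225:275,165:225],(720,600),interpolation=cv2.INTER_CUBIC)[:,:,::-1])
E
```

```text
clock: 8.82
position: [594.0, 129.9, 45.7]
ee_rot: [-0.448, 0.894, 0.0, -0.0]
contact_force: [0.5, -0.0, -1.3]
gripper_width: 18.9
grasp_force: 58.8
[593.98797788 129.90672988  45.69919478] [ 0.45809387 -0.00468953 -1.33685799] [-0.00643396 -0.00255652  0.00710453]
```

View pics/c6.png

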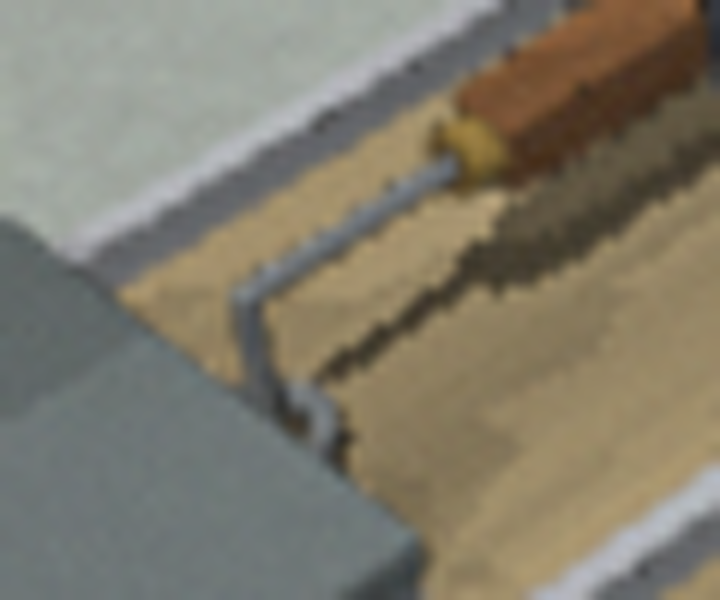

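The rod passes in front of the ring's far edge, crossing at (265,400), with the dark hole still showing to its right at (295,410) and no contact force. The hook is through the eye, so I'm drawing slowly along the hood's -x axis, (-0.6,-0.8).

```bash
python3 -m creep '{"translation":[[-0.06,-0.08,0],[-0.18,-0.24,0],[-0.3,-0.4,0],[-0.42,-0.56,0],[-0.6,-0.8,0],[-0.78,-1.04,0],[-0.96,-1.28,0],[-1.2,-1.6,0]],"delta_rot":[[0,0,0],[0,0,0],[0,0,0],[0,0,0],[0,0,0],[0,0,0],[0,0,0],[0,0,0]],"hand":[1.5,1.5,1.5,1.5,1.5,1.5,1.5,1.5]}'
```

```text
clock: 9.88
position: [582.4, 114.1, 46.2]
ee_rot: [-0.448, 0.894, 0.0, 0.001]
contact_force: [1.6, 2.6, -0.8]
gripper_width: 19.4
grasp_force: 58.7
```

```bash
python3 -m creep '{"translation":[[-0.24,-0.32,0],[-0.48,-0.64,0],[-0.72,-0.96,0],[-0.96,-1.28,0],[-1.2,-1.6,0],[-1.44,-1.92,0],[-1.68,-2.24,0],[-1.92,-2.56,0]],"delta_rot":[[0,0,0],[0,0,0],[0,0,0],[0,0,0],[0,0,0],[0,0,0],[0,0,0],[0,0,0]],"hand":[1.5,1.5,1.5,1.5,1.5,1.5,1.5,1.5]}'
python3 - <<'E'
from h import *
im,d=snap("side",6); t,_=snap("top",6)
cv2.imwrite("pics/c7.png",np.hstack([cv2.resize(im[215:290,140:240],(480,360),interpolation=2),cv2.resize(t[100:190,120:200],(320,360),interpolation=2)])[:,:,::-1])
E
```

```text
clock: 10.88
position: [562.8, 88.2, 46.0]
ee_rot: [-0.448, 0.894, -0.0, 0.0]
contact_force: [2.5, 3.3, -0.9]
gripper_width: 18.6
grasp_force: 58.8
```

View pics/c7.png

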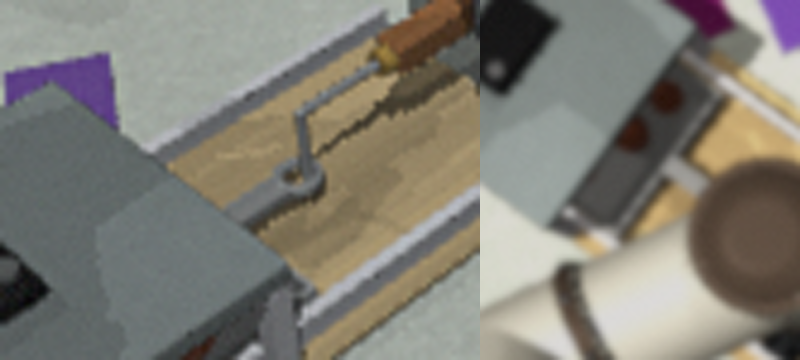

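The hook is through the eye (side crop (300,175)) and the tray front with two upright pots has come out from under the roof (top crop (640,120)). I'll keep drawing.

```bash
python3 -m creep '{"translation":[[-0.24,-0.32,0],[-0.51,-0.68,0],[-0.81,-1.08,0],[-1.11,-1.48,0],[-1.41,-1.88,0],[-1.71,-2.28,0],[-2.01,-2.68,0],[-2.31,-3.08,0]],"delta_rot":[[0,0,0],[0,0,0],[0,0,0],[0,0,0],[0,0,0],[0,0,0],[0,0,0],[0,0,0]],"hand":[1.5,1.5,1.5,1.5,1.5,1.5,1.5,1.5]}' && python3 -m creep '{"translation":[[-0.3,-0.4,0],[-0.6,-0.8,0],[-0.9,-1.2,0],[-1.2,-1.6,0],[-1.5,-2,0],[-1.8,-2.4,0],[-2.1,-2.8,0],[-2.4,-3.2,0]],"delta_rot":[[0,0,0],[0,0,0],[0,0,0],[0,0,0],[0,0,0],[0,0,0],[0,0,0],[0,0,0]],"hand":[1.5,1.5,1.5,1.5,1.5,1.5,1.5,1.5]}' && python3 -m creep '{"translation":[[-0.3,-0.4,0],[-0.6,-0.8,0],[-0.9,-1.2,0],[-1.2,-1.6,0],[-1.44,-1.92,0],[-1.62,-2.16,0],[-1.8,-2.4,0],[-1.92,-2.56,0]],"delta_rot":[[0,0,0],[0,0,0],[0,0,0],[0,0,0],[0,0,0],[0,0,0],[0,0,0],[0,0,0]],"hand":[1.5,1.5,1.5,1.5,1.5,1.5,1.5,1.5]}' && python3 -m creep '{"translation":[[-0.05,-0.06,0],[-0.06,-0.08,0],[-0.06,-0.08,0],[-0.06,-0.08,0]],"delta_rot":[[0,0,0],[0,0,0],[0,0,0],[0,0,0]],"hand":[1.5,1.5,1.5,1.5]}'
python3 - <<'E'
from h import *
im,d=snap("side",7); t,_=snap("top",7)
cv2.imwrite("pics/c8.png",np.hstack([cv2.resize(im[190:310,100:260],(480,360),interpolation=2),cv2.resize(t[80:200,110:216],(318,360),interpolation=2)])[:,:,::-1])
E
```

```text
clock: 11.98
position: [539.6, 57.3, 45.9]
ee_rot: [-0.448, 0.894, -0.0, -0.0]
contact_force: [1.9, 2.3, -0.5]
gripper_width: 18.8
grasp_force: 58.8
clock: 12.98
position: [515.6, 25.3, 45.9]
ee_rot: [-0.448, 0.894, -0.0, -0.0]
contact_force: [2.4, 2.4, -0.6]
gripper_width: 18.7
grasp_force: 58.8
clock: 13.98
position: [496.5, -0.2, 45.9]
ee_rot: [-0.448, 0.894, -0.0, -0.0]
contact_force: [2.7, 2.8, -1.0]
gripper_width: 18.9
grasp_force: 58.8
clock: 14.48
position: [496.0, -0.8, 45.9]
ee_rot: [-0.448, 0.894, 0.0, -0.0]
contact_force: [2.0, 2.4, -0.2]
gripper_width: 19.0
grasp_force: 58.8
```

View pics/c8.png

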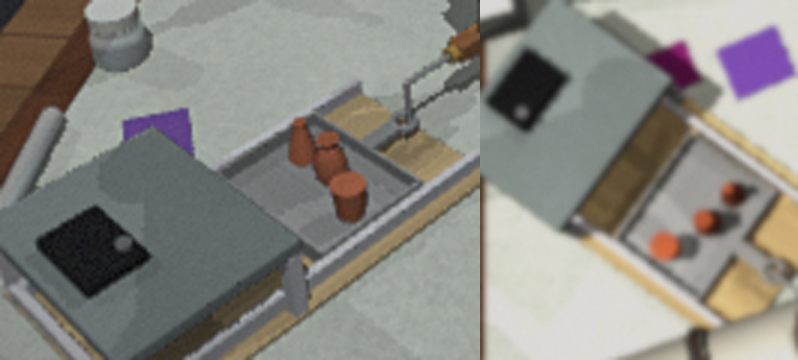

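The tray is wholly out, with a bare-board gap to the roof (top crop (640,165)), and all three pots are standing. I'll unload the hook by 3 mm, lift it, and carry it back to above the rest.

```bash
python3 -m creep '{"translation":[[0.12,0.16,0],[0.21,0.28,0],[0.21,0.28,0.3],[0.21,0.28,0.8],[0.21,0.28,1.5],[0.21,0.28,2.5],[0.21,0.28,4],[0.21,0.28,6]],"delta_rot":[[0,0,0],[0,0,0],[0,0,0],[0,0,0],[0,0,0],[0,0,0],[0,0,0],[0,0,0]],"hand":[1.5,1.5,1.5,1.5,1.5,1.5,1.5,1.5]}' && python3 -m creep '{"translation":[[0,0,3],[0,0,6],[0,0,9],[-0.4,-3,9],[-0.8,-6,9],[-1.2,-10,9],[-1.6,-14,9],[-2,-18,9]],"delta_rot":[[0,0,0],[0,0,0],[0,0,0],[0,0,-4],[0,0,-8],[0,0,-13],[0,0,-18],[0,0,-23]],"hand":[1.5,1.5,1.5,1.5,1.5,1.5,1.5,1.5]}' && python3 -m creep '{"translation":[[-0.4,-4,0],[-0.8,-8,0],[-1.2,-11,0],[-1.6,-14,0],[-1.6,-15,0],[-1.6,-15.2,0],[-1.6,-15.2,0],[-1.6,-15.2,0]],"delta_rot":[[0,0,-5],[0,0,-10],[0,0,-14],[0,0,-16.7],[0,0,-16.7],[0,0,-16.7],[0,0,-16.7],[0,0,-16.7]],"hand":[1.5,1.5,1.5,1.5,1.5,1.5,1.5,1.5]}'
python3 - <<'E'
from h import *
s=read_state();print(s['position'],s['ee_rot'])
print(plane("top",[(208.3,169.3)],24))
E
```

```text
clock: 15.58
position: [497.8, 1.9, 106.8]
ee_rot: [-0.448, 0.894, 0.0, -0.0]
contact_force: [1.0, -0.2, -1.0]
gripper_width: 18.9
grasp_force: 58.8
clock: 16.58
position: [477.7, -179.2, 196.7]
ee_rot: [-0.259, 0.966, -0.0, 0.0]
contact_force: [1.0, 0.0, -1.4]
gripper_width: 19.0
grasp_force: 58.8
clock: 17.58
position: [462.3, -329.3, 196.1]
ee_rot: [-0.118, 0.993, 0.0, 0.0]
contact_force: [0.3, 0.8, -0.5]
gripper_width: 19.4
grasp_force: 58.9
[ 462.25490544 -329.29023557  196.09850323] [-1.18041927e-01  9.93008609e-01  3.56232095e-05  6.26879793e-05]
[[577.03215448  97.94933099  24.        ]]
```

```bash
python3 -m creep '{"translation":[[0,0,-3],[0,0,-7],[0,0,-10],[0,0,-12.5],[0,0,-14],[0,0,-14.6],[0,0,-14.6],[0,0,-14.6]],"delta_rot":[[0,0,0],[0,0,0],[0,0,0],[0,0,0],[0,0,0],[0,0,0],[0,0,0],[0,0,0]],"hand":[1.5,1.5,1.5,1.5,1.5,1.5,1.5,1.5]}'
```

```text
clock: 18.58
position: [462.7, -330.3, 50.8]
ee_rot: [-0.117, 0.993, -0.0, 0.001]
contact_force: [-0.8, -0.6, 0.0]
gripper_width: 19.2
grasp_force: 59.0
```

Still about 1.5 mm up, with no contact. I'll lower a little more, then open slowly.

```bash
python3 -m creep '{"translation":[[0,0.05,-0.1],[0,0.05,-0.2],[0,0.05,-0.2]],"delta_rot":[[0,0,0],[0,0,0],[0,0,0]],"hand":[1.5,1.5,1.5]}' && python3 -m creep '{"translation":[[0,0,0],[0,0,0],[0,0,0],[0,0,0],[0,0,0],[0,0,0]],"delta_rot":[[0,0,0],[0,0,0],[0,0,0],[0,0,0],[0,0,0],[0,0,0]],"hand":[2.2,2.6,3.2,4,5,6]}' && python3 -m creep '{"translation":[[0,0,1],[0,0,4],[0,0,8],[0,0,13],[0,0,17],[-4,0,19],[-9,4,19],[-10,9,19]],"delta_rot":[[0,0,0],[0,0,0],[0,0,0],[0,0,0],[0,0,0],[0,0,0],[0,0,0],[0,0,0]],"hand":[6,6,6,6,6,6,6,6]}' && python3 -m creep '{"translation":[[0,5,0],[0,10,0],[0,15,0],[0,20,0],[0,20,0],[0,20,0]],"delta_rot":[[0,0,0],[0,0,0],[0,0,0],[0,0,0],[0,0,0],[0,0,0]],"hand":[6,6,6,6,6,6]}'
python3 - <<'E'
from h import *
im,d=snap("side",8); t,_=snap("top",8)
a=np.hstack([cv2.resize(im[120:180,230:330],(400,240),interpolation=2),cv2.resize(t[150:250,310:400],(216,240),interpolation=2)])
b=np.hstack([cv2.resize(im[190:310,100:260],(336,252),interpolation=2),cv2.resize(t[80:200,110:243],(280,252),interpolation=2)])
cv2.imwrite("pics/c9.png",np.vstack([a,b])[:,:,::-1])
np.set_printoptions(precision=1,suppress=True)
P=cloud("top",d); z=P[...,2]; hsv=cv2.cvtColor(t,cv2.COLOR_RGB2HSV)
box=np.zeros(z.shape,bool); box[170:250,325:375]=1
m=box&(z>69)&(z<83)&(hsv[...,1]>165); ys,xs=np.nonzero(m); w=plane("top",np.c_[xs,ys],75)[:,:2]
print(m.sum(),np.median(z[m]),cv2.minAreaRect(w.astype(np.float32)),"before (441.6,-336.6) 176x18.9 12.99deg")
E
```

```text
clock: 18.95
position: [462.4, -329.6, 49.2]
ee_rot: [-0.118, 0.993, -0.0, 0.0]
contact_force: [-1.9, 1.6, 5.4]
gripper_width: 18.8
grasp_force: 59.9
clock: 19.7
position: [462.1, -329.6, 47.9]
ee_rot: [-0.117, 0.993, -0.0, -0.0]
contact_force: [0.5, -0.4, 0.3]
gripper_width: 59.8
grasp_force: 0.0
clock: 20.7
position: [359.6, -239.1, 238.8]
ee_rot: [-0.116, 0.993, -0.0, 0.001]
contact_force: [0.8, 1.4, 0.3]
gripper_width: 60.1
grasp_force: 0.0
clock: 21.45
position: [362.0, -39.6, 238.4]
ee_rot: [-0.118, 0.993, 0.0, 0.0]
contact_force: [0.9, -0.5, -0.0]
gripper_width: 60.0
grasp_force: 0.0
20 74.7937300068595 ((433.6567687988281, -333.6186218261719), (16.727527618408203, 10.237419128417969), 70.5648422241211) before (441.6,-336.6) 176x18.9 12.99deg
```

View pics/c9.png

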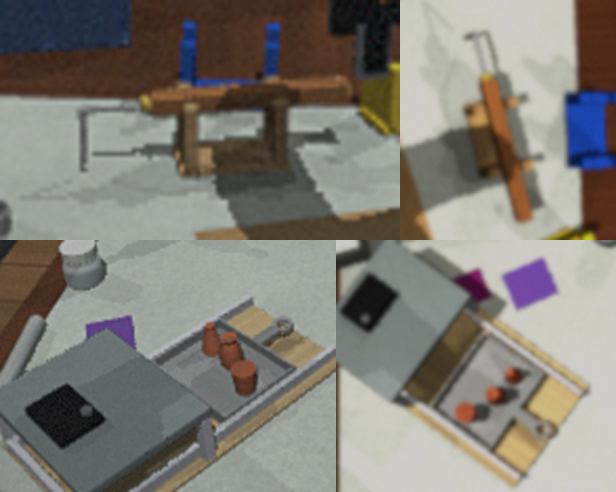

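The final view shows the hook level in both notches (handle (150,100) to (350,88)), and the tray out from the roof with all pots standing. The arm's shadow spoiled the numeric mask, but the hook was released within a millimetre of the pose where it was gripped.

```bash
python3 -c "
from bench import *
print(job_done())"
```

```text
the job is handed in; nothing more can be done
None
```

I drew the tray about 157 mm along its rails, clear of the roof with all three pots standing, laid the hook back in its rest, and handed the job in at about 21.5 s; the bench gave no verdict back.

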